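Put the leftover pipe fittings back in their bins

ROBOT

A 6-joint arm with a two-finger parallel gripper is mounted at the origin on the work surface. World frame = base frame: x ahead of the robot, y to its left, z up, the work surface at z = 0. Lengths are in m, angles in rad, forces in N, time in s.
With the tool pointing down it reaches from about 0.375 to 0.825 m from the base axis. Payload 5.5 kg.
Tool frame: the origin (TCP) lies between the finger pads; the fingertips stand 22 mm ahead of it and the grasp point (between the pads) lies 3 mm ahead of it (env.tcp_to_tips is the distance from the TCP to the fingertips, in m); z points along the fingers, y is the line along which they close (so a half turn about z gives the same grasp; the last joint's range is limited). The gripper opens to 85 mm and grips with 20 to 120 N. Pads are 22 mm wide; open, the fingers measure 114 mm over their backs; the gripper's body (76 mm by 85 mm) begins 54 mm behind the grasp point. The pads swing forward as they close: fully open they stand 13 mm farther back than shut.
Start: joints at [-1.214, 0.314, -0.047, 1.21, 0, 1.571], TCP at [0.21, -0.562, 0.253] pointing down, gripper open.
Joint ranges: [-2.67, 2.67], [-0.69, 1.73], [-1.03, 1.25], [-2.08, 2.16], [-1.42, 1.45], [-3.14, 3.14]. Speed limits (rad/s): [2.39, 2.39, 3.01, 3.14, 3.14, 3.14].

INTERFACE

Orientations are given as a unit quaternion [w, x, y, z].
In Python, from plant import env gives the robot as it stands.
- The arm moves only by the tool arm_command, never from a script. Its argument "increments" is a list of rows, each a list of 6 numbers: the shift along the tool's x, y, z in units of 0.4 m (1.0 is 0.4 m), then the turn, a rotation vector about the tool's x, y, z in units of 90 degrees (1.0 is 90 degrees). A call has 1 to 5 rows; each row is the pose to reach, as a shift and turn from the pose commanded when the call began, along the tool's axes at that moment; what a row does not reach only later rows make up. A row lasts 1/8 s, in which the tool goes at most 62.5 mm and 10.7 degrees, less where a joint would pass 70% of its speed; a pose out of reach is approached as far as the arm can. A call with a number of a shift or a turn outside -1 to 1 is refused whole. A call with a gripper value outside its range is refused whole. "grip" is the opening, from -1 (shut) to 1 (fully open), set as the call begins (left out, the last holds). The fingers move at their own pace and stop on an object; the grip force is fixed at half the most. Time passes only in rows, so rows that repeat a pose let the fingers close. It gives the time, the measured TCP pose, the force, the opening and the grip force at its end, in the units of the state.
- env.read_state(): the state, without advancing time (a new reading comes with each control period).
- env.capture(name): name is "scene" or "top"; returns a dict with "frame" (384x512x3 uint8, red, green, blue), "K" (3x3 intrinsics, pixels), "extrinsics" (4x4, takes a point from world to camera coordinates). Camera axes: x right, y down, z forward; pixel columns grow to the right and rows downward; lengths in m; the calibration is good to about 2 mm. A picture is of the moment at which its call begins. There is no depth.
- env.close_job(): hands the job in; it is judged then, once.
The state is a dict: "time": time; "qpos": joint angles; "dq": joint speeds; "tau": joint torques, N m; "position": TCP position; "tcp_rot": TCP orientation; "wrist_force": force on the tool from outside, world axes, zero at the start; "moment": the same for the moment, N m; "width": finger opening in m; "gripper_force": force on a finger pad.
Only numpy, scipy, OpenCV 4.12 (cv2) and the standard library are available. Lean on these libraries where they do the work, as an engineer would, in place of code of your own. Each camera call takes 0.05 s, during which the arm holds its last target. There are 200 camera calls.

TASK

Loose steel pipe fittings left over from a job are scattered on the bench. Put each one that has a bin in the red carrying tray back into that bin, with its own kind (each bin already holds one like it), lowering it in rather than tossing it. Leave the two fittings that have no bin of their kind, the cross and the union with its big hexagonal nut, where they lie.

Things in the scene. Friction and masses are not known exactly. Their poses are not given: they have to be found in the camera images.
- tee_mid (a point): plain steel pipe TEE lying loose on the bench: run 66 mm long along its y axis (37 mm thick at the ends, 32 mm in the middle), one branch along +x ending 33 mm from this point; 37 mm high, up to 0.36 kg. From the run's back to the branch's end face it measures 49 mm (x -16 to +33 mm). This point is half-way up it, where the arms' axes meet; z up at the start.
- elbow_mid (a point): plain steel 90-degree pipe ELBOW lying loose on the bench: two arms along +x and +y, 37 mm thick, ending 33 mm from this point (where their axes meet), rounded heel 18 mm behind it; 37 mm high, up to 0.28 kg. Along x through this point it measures 51 mm (x -18 to +33 mm). This point is half-way up it, where the arms' axes meet; z up at the start.
- coupling_mid (a point): plain steel straight pipe COUPLING standing loose on end on the bench: sleeve 37 mm in diameter, 40 mm high, its dark bore seen from above; up to 0.2 kg; z along its axis. This point is half-way up it on its axis; z up at the start.
- cap_mid (a point): plain steel pipe CAP standing loose, mouth down, on the bench: cup 37 mm in diameter, 27 mm high, with a closed, slightly domed top; up to 0.15 kg; z along its axis. This point is half-way up it on its axis; z up at the start.
- cross_mid (a point): LOOK-ALIKE, plain steel pipe CROSS lying flat on the bench: four arms at right angles along +x, -x, +y, -y, each 37 mm thick and ending 33 mm from this point, 37 mm high. No bin in the tray holds crosses. This point is half-way up it, where the arms' axes meet; z is up.
- union_mid (a point): LOOK-ALIKE, plain steel pipe UNION standing on end on the bench: like the coupling, an upright sleeve 37 mm in diameter with an open dark bore, but 52 mm high and with a big six-sided nut, 48 mm across the flats and 20 mm high, round its middle. No bin in the tray holds unions. This point is half-way up it, on its axis; z is up.
- bin_tee: grey open bin in the red tray, the one already holding a loose tee as stock. Outside 106 mm along x, 170 along y, 32 high; walls, floor 3 mm. Origin: centre of its underside, 3 mm above the bench, z up. Stock up to 40 mm high lies at y above +25 mm; the floor from y -82 to +25, x -50 to +50 mm is free. Four fixed bins, 2 by 2, share a heading; the tray rim round them is 37 mm high.
- bin_elbow: grey open bin in the red tray, the one already holding a loose 90-degree elbow as stock. Outside 106 mm along x, 170 along y, 32 high; walls, floor 3 mm. Origin: centre of its underside, 3 mm above the bench, z up. Stock up to 40 mm high lies at y above +25 mm; the floor from y -82 to +25, x -50 to +50 mm is free. Four fixed bins, 2 by 2, share a heading; the tray rim round them is 37 mm high.
- bin_coupling: grey open bin in the red tray, the one already holding a loose coupling as stock. Outside 106 mm along x, 170 along y, 32 high; walls, floor 3 mm. Origin: centre of its underside, 3 mm above the bench, z up. Stock up to 40 mm high lies at y above +25 mm; the floor from y -82 to +25, x -50 to +50 mm is free. Four fixed bins, 2 by 2, share a heading; the tray rim round them is 37 mm high.
- bin_cap: grey open bin in the red tray, the one already holding a loose cap as stock. Outside 106 mm along x, 170 along y, 32 high; walls, floor 3 mm. Origin: centre of its underside, 3 mm above the bench, z up. Stock up to 40 mm high lies at y above +25 mm; the floor from y -82 to +25, x -50 to +50 mm is free. Four fixed bins, 2 by 2, share a heading; the tray rim round them is 37 mm high.
Not all that is in view belongs to the job. Leave any turquoise look-alike of the part that bears tee_mid alone. Leave any orange look-alike of the part that bears cap_mid alone.

How it is judged:
At the end, for the whole second after the job is handed in: The tee, the 90-degree elbow, the coupling and the cap are each inside the bin of their own kind (middle within the bin's inner walls and less than 50 mm above the bin's underside), released and at rest (slower than 20 mm/s); the cross and the union lie within 20 mm of where they began (x of tee_mid in the frame of bin_tee between -0.05 and 0.05 m and y of tee_mid in the frame of bin_tee between -0.082 and 0.082 m and z of tee_mid in the frame of bin_tee below 0.05 m and linear speed of each of tee, elbow, coupling, cap below 0.02 m/s and x of elbow_mid in the frame of bin_elbow between -0.05 and 0.05 m and y of elbow_mid in the frame of bin_elbow between -0.082 and 0.082 m and z of elbow_mid in the frame of bin_elbow below 0.05 m and x of coupling_mid in the frame of bin_coupling between -0.05 and 0.05 m and y of coupling_mid in the frame of bin_coupling between -0.082 and 0.082 m and z of coupling_mid in the frame of bin_coupling below 0.05 m and x of cap_mid in the frame of bin_cap between -0.05 and 0.05 m and y of cap_mid in the frame of bin_cap between -0.082 and 0.082 m and z of cap_mid in the frame of bin_cap below 0.05 m and distance of each of cross_mid, union_mid from where it was at the start of the episode below 0.02 m); the robot touches nothing.
It fails at once if The cross or the union is moved by more than 20 mm: they have no bin and were to be left alone (distance of any of cross_mid, union_mid from where it was at the start of the episode above 0.02 m).
It fails at once if A fitting is dropped or tossed: it is in the air, held by nothing, with its middle more than 110 mm above the bench ((height (world z) of tee_mid above 0.11 m and contact force between tee and the arm below 0.05 N and contact force between tee and the fingers below 0.05 N) or (height (world z) of elbow_mid above 0.11 m and contact force between elbow and the arm below 0.05 N and contact force between elbow and the fingers below 0.05 N) or (height (world z) of coupling_mid above 0.11 m and contact force between coupling and the arm below 0.05 N and contact force between coupling and the fingers below 0.05 N) or (height (world z) of cap_mid above 0.11 m and contact force between cap and the arm below 0.05 N and contact force between cap and the fingers below 0.05 N)).
It also fails if it takes over 109 s, if anything falls off the work surface, if the arm or the gripper's body presses on something with over 40 N, if the wrist force passes 120 N, or if a joint passes its speed limit or range.

## Working session

There is one attempt and no reset: what is moved stays moved. The work goes in short steps, Python scripts to look and compute and a tool call to move; the robot and the scene stay as the last step left them, time stands still between calls to the robot, and variables do not carry over. Pictures are saved under pics/ and viewed, at most 14 in all, crops included, and the job is handed in when it is done.

Besides the shell and the picture viewer there is one more tool, called as a command line: name --pt "numbers of a row" for each row, then --argument value for the rest. arm_command: Moves the arm, as the interface text tells. Its arguments: {"type":"object","properties":{"increments":{"type":"array","items":{"type":"array","items":{"type":"number","minimum":-1,"maximum":1}}},"grip":{"type":"number"}},"required":["increments"]}

```bash
mkdir -p pics; ls; python3 - <<'E'
from plant import env
import cv2,numpy as np
for n in("top","scene"):
    c=env.capture(n); cv2.imwrite(f"pics/{n}0.png",cv2.resize(c["frame"][:,:,::-1],(800,600),interpolation=cv2.INTER_CUBIC)); cv2.imwrite(f"pics/raw_{n}0.png",c["frame"][:,:,::-1])
    np.savez(f"{n}.npz",K=c["K"],E=c["extrinsics"]); print(n,c["K"].round(1).tolist(),c["extrinsics"].round(3).tolist())
s=env.read_state();print(s["position"],s["tcp_rot"],s["width"],s["time"],env.tcp_to_tips)
E
```

```text
pics
top [[443.7, 0.0, 261.4], [0.0, 443.7, 188.9], [0.0, 0.0, 1.0]] [[-0.016, -1.0, -0.022, -0.013], [-0.996, 0.018, -0.089, 0.541], [0.09, 0.021, -0.996, 1.054], [0.0, 0.0, 0.0, 1.0]]
scene [[450.9, 0.0, 252.3], [0.0, 450.9, 189.9], [0.0, 0.0, 1.0]] [[0.786, 0.618, -0.018, -0.408], [0.334, -0.45, -0.828, -0.147], [-0.52, 0.645, -0.56, 1.529], [0.0, 0.0, 0.0, 1.0]]
[ 0.20939209 -0.56177606  0.25254216] [-7.39060207e-04  9.84132570e-01  1.77433154e-01 -1.17986637e-04] 0.08542206344319038 0.1 0.022
```

View pics/top0.png

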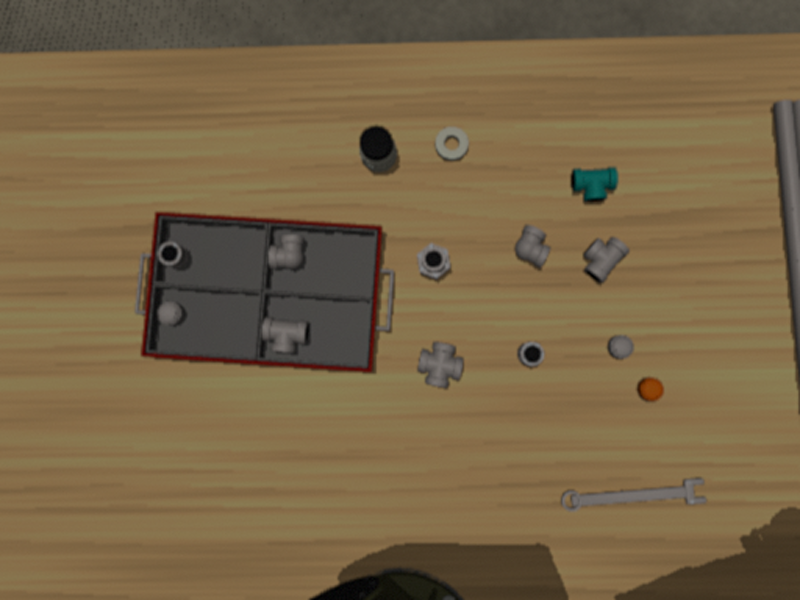

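View pics/scene0.png

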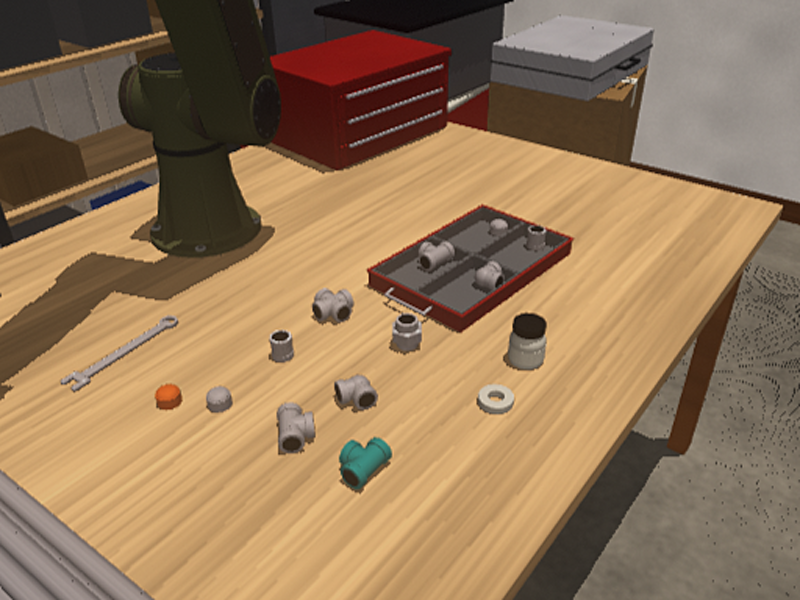

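Top (800 px scale): the loose fittings are elbow (532,247), steel tee (606,258), coupling (531,354), cap (620,347), cross (441,364) and union (433,262). The turquoise tee (595,183) and orange cap (651,389) are decoys. In the tray, the coupling bin is upper left, elbow upper right, cap lower left and tee lower right, each with its stock at the left (+y) end. Next I'll enlarge to confirm and measure.

```bash
cat > h.py <<'E'
import numpy as np,cv2
d=np.load('top.npz');K,E=d['K'],d['E']
def ray(u,v,z,K=K,E=E):
    R,t=E[:3,:3],E[:3,3]; o=-R.T@t; r=R.T@np.linalg.solve(K,[u,v,1.]); return o+r*(z-o[2])/r[2]
E
python3 - <<'E'
import cv2
i=cv2.imread('pics/raw_top0.png')
cv2.imwrite('pics/c1.png',cv2.resize(i[96:216+36,260:420],None,fx=4,fy=4,interpolation=cv2.INTER_CUBIC)[:600])
cv2.imwrite('pics/c2.png',cv2.resize(i[130:245,85:260],None,fx=4,fy=4,interpolation=cv2.INTER_CUBIC))
E
```

```text
(no output)
```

View pics/c1.png

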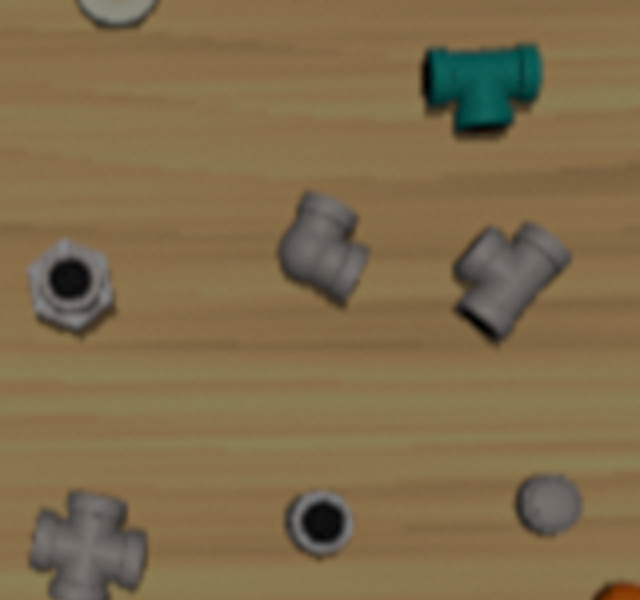

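View pics/c2.png

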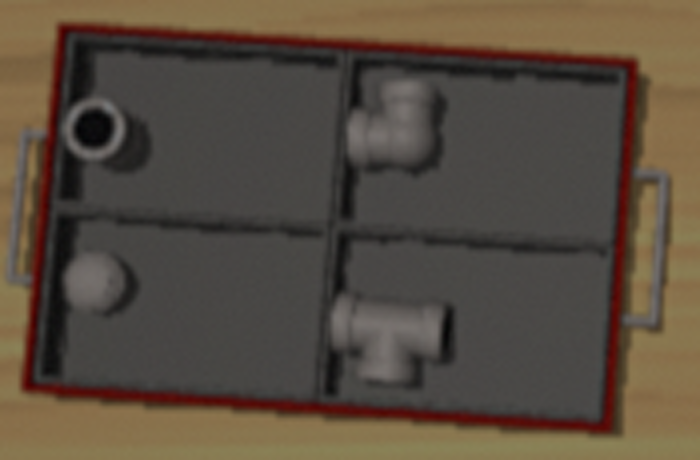

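Enlarged, pixels read in crop 1: steel tee (512,282) with its branch pointing up-left, elbow (307,254), coupling bore (321,522), cap (549,504). Turquoise and orange decoys are clearly distinct. Crop 2 shows the tray corners at (60,25), (637,60), (615,432) and (22,388), and confirms the bins.

```bash
cat >> h.py <<'E'
from scipy.spatial.transform import Rotation as Ro
c1=lambda u,v,z: ray(260+(u+.5)/4-.5,96+(v+.5)/4-.5,z)
c2=lambda u,v,z: ray(85+(u+.5)/4-.5,130+(v+.5)/4-.5,z)
def plan(x,y,z,line):
    """increments to a tool-down pose, tool y along world angle `line` (deg, mod 180)"""
    from plant import env
    s=env.read_state();q=s['tcp_rot'];R=Ro.from_quat([q[1],q[2],q[3],q[0]]);M=R.as_matrix()
    p=M.T@(np.array([x,y,z])-s['position'])/.4
    out=[]
    for a in (line,line+180):
        a=np.radians(a);ty=np.array([np.cos(a),np.sin(a),0]);tz=np.array([0,0,-1.])
        T=np.c_[np.cross(ty,tz),ty,tz]
        out.append((Ro.from_matrix(M.T@T).as_rotvec()/(np.pi/2)).round(3).tolist())
    print('t',round(s['time'],2),'pos',s['position'].round(4),'q',s['qpos'].round(2),'w',round(s['width'],4))
    print('shift',p.round(3).tolist(),'turns',out)
E
python3 - <<'E'
from h import *
P={}
e=c1(307,254,.0185);print('elbow',e,'A',c1(334,203,.0185)-e,'B',c1(355,276,.0185)-e)
t=c1(512,282,.0185);print('tee',t,'run',c1(548,241,.0185)-c1(477,322,.0185),'br',c1(473,249,.0185)-t)
print('coup',c1(321,522,.04),'cap',c1(549,504,.02),'cross',c1(88,547,.0185),'union',c1(71,279,.052))
C=[c2(*p,.037) for p in((60,25),(637,60),(615,432),(22,388))]
print(np.round(C,3)); m=np.mean(C,0)
yv=(C[0]-C[1]+C[3]-C[2]);yv/=np.linalg.norm(yv);xv=np.array([yv[1],-yv[0],0])
print('heading',np.degrees(np.arctan2(xv[1],xv[0])),'sizes',[np.linalg.norm(C[i]-C[(i+1)%4]).round(3) for i in range(4)])
for n,a,b in(('coup',1,1),('elbow',1,-1),('cap',-1,1),('tee',-1,-1)):
    c=m+xv*a*.053+yv*b*.085; d=c+yv*-.030; print(n,'bin',c.round(3),'drop',d.round(3),'r',np.hypot(*d[:2]).round(3))
E
```

```text
elbow [ 0.61101737 -0.20692665  0.0185    ] A [ 0.031249   -0.01747672  0.        ] B [-0.01413755 -0.02878286  0.        ]
tee [ 0.59135358 -0.33083948  0.0185    ] run [ 0.04892749 -0.04505281  0.        ] br [0.02076833 0.02282587 0.        ]
coup [ 0.44748983 -0.20695421  0.04      ] cap [ 0.45612418 -0.34698742  0.02      ] cross [ 0.43478625 -0.0694736   0.0185    ] union [ 0.59357588 -0.06180805  0.052     ]
[[0.677 0.371 0.037]
 [0.648 0.018 0.037]
 [0.424 0.034 0.037]
 [0.456 0.39  0.037]]
heading -4.893429940466409 sizes [np.float64(0.354), np.float64(0.224), np.float64(0.358), np.float64(0.222)]
coup bin [0.611 0.283 0.037] drop [0.609 0.254 0.037] r 0.659
elbow bin [0.597 0.114 0.037] drop [0.594 0.084 0.037] r 0.6
cap bin [0.506 0.293 0.037] drop [0.503 0.263 0.037] r 0.568
tee bin [0.491 0.123 0.037] drop [0.489 0.093 0.037] r 0.497
```

```bash
python3 -c "
from h import *
plan(.456,-.347,.13,-70);plan(.456,-.347,.026,-70)"
```

```text
t 0.1 pos [ 0.2094 -0.5618  0.2525] q [-1.21  0.31 -0.05  1.21  0.    1.57] w 0.0854
shift [0.765, -0.287, 0.307] turns [[-0.001, -0.0, 0.005], [0.0, -0.001, -1.995]]
t 0.1 pos [ 0.2094 -0.5618  0.2525] q [-1.21  0.31 -0.05  1.21  0.    1.57] w 0.0854
shift [0.765, -0.287, 0.567] turns [[-0.001, -0.0, 0.005], [0.0, -0.001, -1.995]]
```

arm_command --pt "0.15 -0.057 0.03 0 0 0" --pt "0.3 -0.115 0.09 0 0 0" --pt "0.45 -0.17 0.15 0 0 0" --pt "0.6 -0.225 0.22 0 0 0" --pt "0.71 -0.266 0.3 0 0 0" --grip 1

```text
time: 0.72
position: [0.4298, -0.3711, 0.1412]
tcp_rot: [0.001, 0.984, 0.178, 0.0]
wrist_force: [-0.4, -0.0, -0.4]
width: 0.0857
gripper_force: 0.0
```

```bash
python3 - <<'E'
from h import *
from plant import env
plan(.456,-.347,.026,-70)
plan(.456,-.347,.09,-70)
c=env.capture("top");cv2.imwrite("pics/t1.png",cv2.resize(c["frame"][130:290,330:470,::-1],None,fx=3.7,fy=3.7))
E
```

```text
t 0.72 pos [ 0.4298 -0.3711  0.1412] q [-0.71  0.32 -0.3   0.95  0.    2.07] w 0.0857
shift [0.082, -0.034, 0.288] turns [[0.001, -0.0, 0.005], [0.001, 0.001, -1.995]]
t 0.72 pos [ 0.4298 -0.3711  0.1412] q [-0.71  0.32 -0.3   0.95  0.    2.07] w 0.0857
shift [0.082, -0.034, 0.128] turns [[0.001, -0.0, 0.005], [0.001, 0.001, -1.995]]
```

arm_command --pt "0.056 -0.022 0.05 0 0 0.005" --pt "0.056 -0.022 0.106 0 0 0.005" --pt "0.056 -0.022 0.106 0 0 0.005"

```text
time: 1.15
position: [0.4447, -0.3547, 0.0972]
tcp_rot: [-0.002, 0.985, 0.174, -0.002]
wrist_force: [-0.8, 0.4, -0.1]
width: 0.0852
gripper_force: 0.0
```

```bash
python3 - <<'E'
from h import *
from plant import env
plan(.456,-.347,.026,-70)
c=env.capture("scene");cv2.imwrite("pics/t2.png",cv2.resize(c["frame"][180:300,50:210,::-1],None,fx=4,fy=4,interpolation=cv2.INTER_CUBIC))
E
```

```text
t 1.15 pos [ 0.4447 -0.3547  0.0972] q [-0.67  0.37 -0.34  0.86 -0.    2.12] w 0.0852
shift [0.033, -0.008, 0.178] turns [[-0.002, 0.002, 0.0], [-0.002, -0.004, -2.0]]
```

View pics/t2.png

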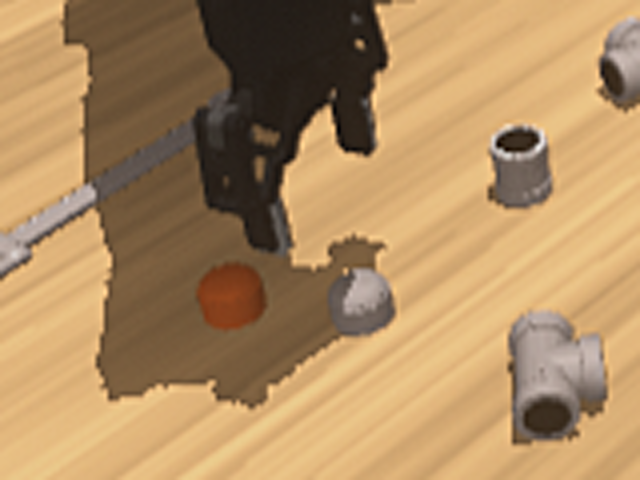

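arm_command --pt "0.033 -0.008 0 0 0 0" --pt "0.033 -0.008 0 0 0 0"

```text
time: 1.45
position: [0.4588, -0.3488, 0.1003]
tcp_rot: [0.001, 0.985, 0.174, 0.001]
wrist_force: [0.6, -0.5, -0.3]
width: 0.0853
gripper_force: 0.0
```

```bash
python3 - <<'E'
from h import *
plan(.456,-.347,.026,-70)
s=np.load('scene.npz');print(ray(140.4,255,.0135,s['K'],s['E']))
# coupling bore top at crop (519,140), tee end etc
print('coup',ray(50+520/4,180+141/4,.04,s['K'],s['E']))
E
```

```text
t 1.45 pos [ 0.4588 -0.3488  0.1003] q [-0.65  0.37 -0.33  0.87  0.    2.14] w 0.0853
shift [-0.005, -0.007, 0.186] turns [[0.001, -0.001, 0.0], [0.001, 0.002, -2.0]]
[ 0.45997001 -0.34988302  0.0135    ]
coup [ 0.45092103 -0.20837604  0.04      ]
```

arm_command --pt "0 0 0.06 0 0 0" --pt "0 0 0.12 0 0 0" --pt "0 0 0.17 0 0 0" --pt "0 0 0.183 0 0 0" --pt "0 0 0.183 0 0 0"

```text
time: 2.08
position: [0.4576, -0.3489, 0.0264]
tcp_rot: [0.0, 0.985, 0.174, 0.0]
wrist_force: [-0.3, -0.5, 0.7]
width: 0.0853
gripper_force: 0.0
```

arm_command --pt "0 0 0 0 0 0" --pt "0 0 0 0 0 0" --pt "0 0 0 0 0 0" --pt "0 0 0 0 0 0" --pt "0 0 0 0 0 0" --grip -1

```text
time: 2.7
position: [0.4579, -0.349, 0.0269]
tcp_rot: [0.0, 0.985, 0.174, 0.0]
wrist_force: [-0.5, 1.3, 5.4]
width: 0.0349
gripper_force: 59.3
```

arm_command --pt "0 0 -0.06 0 0 0" --pt "0 0 -0.14 0 0 0" --pt "0 0 -0.2 0 0 0" --pt "0 0 -0.2 0 0 0"

```text
time: 3.2
position: [0.4587, -0.3497, 0.1079]
tcp_rot: [0.002, 0.985, 0.174, 0.001]
wrist_force: [0.7, -0.8, -0.8]
width: 0.0346
gripper_force: 59.9
```

```bash
python3 -c "
from h import *
plan(.503,.263,.106,-5)"
```

```text
t 3.2 pos [ 0.4587 -0.3497  0.1079] q [-0.65  0.36 -0.32  0.88  0.    2.14] w 0.0346
shift [0.628, -1.402, 0.001] turns [[0.003, -0.0, -0.722], [-0.0, -0.003, 1.278]]
```

arm_command --pt "0.045 -0.1 0 0 0 -0.05" --pt "0.1 -0.224 0 0 0 -0.12" --pt "0.16 -0.36 0 0 0 -0.19" --pt "0.22 -0.49 0 0 0 -0.25" --pt "0.28 -0.625 0 0 0 -0.32"

```text
time: 3.82
position: [0.4763, -0.0736, 0.1047]
tcp_rot: [-0.0, 0.91, 0.414, -0.001]
wrist_force: [0.5, 0.5, -0.8]
width: 0.0341
gripper_force: 60.0
```

```bash
python3 -c "
from h import *
plan(.503,.263,.106,-5)"
```

```text
t 3.83 pos [ 0.4763 -0.0736  0.1047] q [-0.15  0.21 -0.54  0.82  0.    2.13] w 0.0341
shift [0.679, -0.502, -0.003] turns [[-0.001, 0.0, -0.4], [0.0, 0.001, 1.6]]
```

arm_command --pt "0.1 -0.074 0 0 0 -0.08" --pt "0.21 -0.155 0 0 0 -0.16" --pt "0.32 -0.237 0 0 0 -0.24" --pt "0.43 -0.318 0 0 0 -0.32" --pt "0.54 -0.4 0 0 0 -0.38"

```text
time: 4.45
position: [0.4983, 0.194, 0.1046]
tcp_rot: [-0.0, 0.748, 0.664, -0.001]
wrist_force: [0.6, -0.6, -2.0]
width: 0.0345
gripper_force: 60.1
```

arm_command --pt "0 0 0 0 0 0" --pt "0 0 0 0 0 0"

```text
time: 4.7
position: [0.498, 0.1921, 0.1047]
tcp_rot: [-0.0, 0.749, 0.663, -0.001]
wrist_force: [-0.5, -0.4, -1.6]
width: 0.0348
gripper_force: 60.1
```

```bash
python3 -c "
from h import *
plan(.503,.263,.106,-5)"
```

```text
t 4.7 pos [0.498  0.1921 0.1047] q [ 0.37  0.3  -0.42  0.85 -0.    2.06] w 0.0348
shift [0.178, -0.009, -0.004] turns [[-0.001, 0.001, -0.022], [0.001, 0.002, 1.978]]
```

arm_command --pt "0.1 -0.005 0 0 0 -0.02" --pt "0.178 -0.009 0 0 0 -0.022" --pt "0.178 -0.009 0 0 0 -0.022" --pt "0.178 -0.009 0 0 0 -0.022"

```text
time: 5.2
position: [0.5038, 0.2618, 0.1054]
tcp_rot: [0.0, 0.738, 0.675, -0.001]
wrist_force: [1.0, 0.6, -1.4]
width: 0.0352
gripper_force: 60.1
```

```bash
python3 - <<'E'
from h import *
from plant import env
plan(.503,.263,.034,-5)
for n in("scene","top"):
    c=env.capture(n);f=c["frame"][:,:,::-1]
    f=f[120:220,220:380] if n=="scene" else f[120:245,85:260]
    cv2.imwrite(f"pics/d_{n}.png",cv2.resize(f,None,fx=4,fy=4,interpolation=cv2.INTER_CUBIC))
E
```

```text
t 5.2 pos [0.5038 0.2618 0.1054] q [ 0.48  0.36 -0.34  0.87 -0.    2.14] w 0.0352
shift [0.003, -0.002, 0.178] turns [[-0.001, 0.001, -0.001], [0.001, 0.001, 1.999]]
```

View pics/d_scene.png

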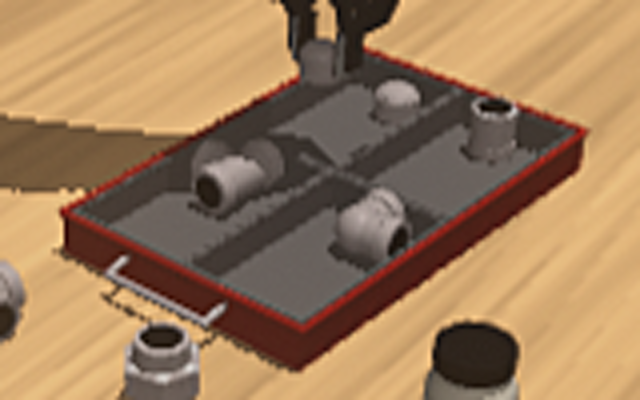

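The cap hangs upright in the grip at (318,62) over the far cap bin, with the stock cap at (397,100). Lowering it.

arm_command --pt "0 0 0.06 0 0 0" --pt "0 0 0.12 0 0 0" --pt "0 0 0.165 0 0 0" --pt "0 0 0.178 0 0 0" --pt "0 0 0.178 0 0 0"

```text
time: 5.92
position: [0.5042, 0.263, 0.0348]
tcp_rot: [-0.0, 0.738, 0.675, -0.0]
wrist_force: [0.9, -0.3, -0.4]
width: 0.0345
gripper_force: 60.1
```

arm_command --pt "0 0 0 0 0 0" --pt "0 0 0 0 0 0" --pt "0 0 0 0 0 0" --grip 0.3

```text
time: 6.3
position: [0.5046, 0.2638, 0.0353]
tcp_rot: [0.0, 0.737, 0.675, 0.0]
wrist_force: [0.5, 0.5, -0.4]
width: 0.0555
gripper_force: 0.0
```

arm_command --pt "0 0 -0.05 0 0 0" --pt "0 0 -0.13 0 0 0" --pt "0 0 -0.2 0 0 0"

```text
time: 6.68
position: [0.5043, 0.2637, 0.1159]
tcp_rot: [0.0, 0.737, 0.675, 0.0]
wrist_force: [0.2, -0.0, -0.1]
width: 0.0555
gripper_force: 0.0
```

```bash
python3 -c "
from h import *
plan(.449,-.2075,.105,-40)
plan(.449,-.2075,.105,-70)"
```

```text
t 6.67 pos [0.5043 0.2637 0.1159] q [ 0.48  0.35 -0.33  0.9   0.    2.14] w 0.0555
shift [-1.186, -0.035, 0.027] turns [[0.0, -0.0, 0.389], [0.0, 0.0, -1.611]]
t 6.67 pos [0.5043 0.2637 0.1159] q [ 0.48  0.35 -0.33  0.9   0.    2.14] w 0.0555
shift [-1.186, -0.035, 0.027] turns [[0.0, -0.0, 0.722], [0.0, 0.0, -1.278]]
```

arm_command --pt "-0.12 -0.004 0 0 0 0.04" --pt "-0.27 -0.008 0 0 0 0.09" --pt "-0.42 -0.013 0 0 0 0.14" --pt "-0.57 -0.017 0 0 0 0.19" --pt "-0.71 -0.021 0 0 0 0.24" --grip 1

```text
time: 7.3
position: [0.4707, -0.0204, 0.1152]
tcp_rot: [0.0, 0.852, 0.524, 0.0]
wrist_force: [1.6, -0.1, -0.6]
width: 0.0857
gripper_force: 0.0
```

```bash
python3 -c "
from h import *
plan(.449,-.2075,.105,-40)"
```

```text
t 7.3 pos [ 0.4707 -0.0204  0.1152] q [-0.04  0.18 -0.56  0.83 -0.    1.99] w 0.0857
shift [-0.442, 0.162, 0.026] turns [[0.001, -0.0, 0.147], [0.0, 0.001, -1.853]]
```

arm_command --pt "-0.14 0.05 0.008 0 0 0.05" --pt "-0.28 0.1 0.017 0 0 0.1" --pt "-0.42 0.154 0.026 0 0 0.147" --pt "-0.442 0.162 0.026 0 0 0.147" --pt "-0.442 0.162 0.026 0 0 0.147"

```text
time: 7.92
position: [0.4495, -0.2059, 0.1044]
tcp_rot: [-0.0, 0.906, 0.423, 0.0]
wrist_force: [-0.6, -0.7, -0.8]
width: 0.0853
gripper_force: 0.0
```

```bash
python3 -c "
from h import *
plan(.449,-.2075,.03,-40)"
```

```text
t 7.92 pos [ 0.4495 -0.2059  0.1044] q [-0.43  0.23 -0.52  0.82  0.    1.84] w 0.0853
shift [-0.004, 0.002, 0.186] turns [[-0.0, -0.0, 0.001], [0.0, -0.0, -1.999]]
```

arm_command --pt "-0.004 0.002 0.06 0 0 0" --pt "-0.004 0.002 0.12 0 0 0" --pt "-0.004 0.002 0.17 0 0 0" --pt "-0.004 0.002 0.186 0 0 0" --pt "-0.004 0.002 0.186 0 0 0"

```text
time: 8.55
position: [0.4493, -0.2063, 0.03]
tcp_rot: [-0.0, 0.905, 0.425, -0.0]
wrist_force: [0.3, 0.1, 0.3]
width: 0.0856
gripper_force: 0.0
```

arm_command --pt "0 0 0 0 0 0" --pt "0 0 0 0 0 0" --pt "0 0 0 0 0 0" --pt "0 0 0 0 0 0" --pt "0 0 0 0 0 0" --grip -1

```text
time: 9.18
position: [0.4496, -0.2075, 0.0307]
tcp_rot: [0.0, 0.906, 0.424, 0.0]
wrist_force: [-1.9, 1.0, 5.4]
width: 0.0355
gripper_force: 59.0
```

arm_command --pt "0 0 -0.06 0 0 0" --pt "0 0 -0.14 0 0 0" --pt "0 0 -0.2 0 0 0" --pt "0 0 -0.2 0 0 0"

```text
time: 9.68
position: [0.4506, -0.2081, 0.1115]
tcp_rot: [0.001, 0.906, 0.424, 0.001]
wrist_force: [-0.3, -0.0, -2.9]
width: 0.0352
gripper_force: 60.0
```

```bash
python3 -c "
from h import *
plan(.609,.254,.112,-5)"
```

```text
t 9.68 pos [ 0.4506 -0.2081  0.1115] q [-0.43  0.22 -0.51  0.83  0.    1.83] w 0.0352
shift [1.141, -0.437, -0.002] turns [[0.002, 0.0, -0.387], [0.0, -0.003, 1.613]]
```

arm_command --pt "0.1 -0.038 0 0 0 -0.03" --pt "0.23 -0.088 0 0 0 -0.08" --pt "0.36 -0.138 0 0 0 -0.13" --pt "0.49 -0.188 0 0 0 -0.17" --pt "0.62 -0.237 0 0 0 -0.21"

```text
time: 10.3
position: [0.5349, 0.0453, 0.1084]
tcp_rot: [-0.0, 0.823, 0.568, -0.001]
wrist_force: [1.4, -0.1, -1.6]
width: 0.0354
gripper_force: 60.1
```

```bash
python3 -c "
from h import *
plan(.609,.254,.112,-5)"
```

```text
t 10.3 pos [0.5349 0.0453 0.1084] q [ 0.08  0.3  -0.41  0.86 -0.    2.02] w 0.0354
shift [0.553, -0.013, -0.009] turns [[-0.001, 0.0, -0.176], [0.001, 0.001, 1.824]]
```

arm_command --pt "0.14 -0.003 -0.004 0 0 -0.05" --pt "0.28 -0.006 -0.009 0 0 -0.1" --pt "0.42 -0.01 -0.009 0 0 -0.15" --pt "0.553 -0.013 -0.009 0 0 -0.176" --pt "0.553 -0.013 -0.009 0 0 -0.176"

```text
time: 10.92
position: [0.6098, 0.2556, 0.1113]
tcp_rot: [-0.0, 0.737, 0.676, -0.0]
wrist_force: [0.4, -0.4, -2.3]
width: 0.0353
gripper_force: 60.2
```

arm_command --pt "0 0 0 0 0 0"

```text
time: 11.05
position: [0.6084, 0.2516, 0.1116]
tcp_rot: [-0.0, 0.738, 0.675, -0.002]
wrist_force: [-0.9, -0.6, -2.0]
width: 0.0347
gripper_force: 60.2
```

```bash
python3 -c "
from h import *
plan(.609,.254,.037,-5)"
```

```text
t 11.05 pos [0.6084 0.2516 0.1116] q [ 0.39  0.51 -0.09  0.97 -0.    2.05] w 0.0347
shift [0.007, 0.001, 0.187] turns [[-0.002, 0.001, -0.001], [0.002, 0.003, 1.999]]
```

arm_command --pt "0.005 0 0.06 0 0 0" --pt "0.005 0 0.12 0 0 0" --pt "0.005 0 0.17 0 0 0" --pt "0.005 0 0.187 0 0 0" --pt "0.005 0 0.187 0 0 0"

```text
time: 11.68
position: [0.6095, 0.2531, 0.0387]
tcp_rot: [-0.0, 0.738, 0.674, -0.0]
wrist_force: [1.1, -0.8, -1.3]
width: 0.035
gripper_force: 60.4
```

arm_command --pt "0 0 0 0 0 0" --pt "0 0 0 0 0 0" --pt "0 0 0 0 0 0" --grip 0.3

```text
time: 12.05
position: [0.6103, 0.2544, 0.0394]
tcp_rot: [0.0, 0.738, 0.675, 0.001]
wrist_force: [0.5, 0.6, -0.4]
width: 0.0556
gripper_force: 0.0
```

arm_command --pt "0 0 -0.05 0 0 0" --pt "0 0 -0.13 0 0 0" --pt "0 0 -0.2 0 0 0"

```text
time: 12.42
position: [0.61, 0.2543, 0.12]
tcp_rot: [0.0, 0.738, 0.675, 0.0]
wrist_force: [-0.2, 0.5, -0.2]
width: 0.0554
gripper_force: 0.0
```

```bash
python3 - <<'E'
from h import *
s=np.load('scene.npz')
# scene0 view coords /1.5625
f=lambda u,v,z:ray((u+.5)/1.5625-.5,(v+.5)/1.5625-.5,z,s['K'],s['E'])
print('tee lower end centre',f(290,440,.0185),'expected',c1(477,322,.0185))
print('elbow right end',f(361,398,.0185),'expected A',c1(334,203,.0185),'B',c1(355,276,.0185))
e=np.array([.611,-.207]);xd=np.radians(-115.5);X=np.array([np.cos(xd),np.sin(xd)]);Y=np.array([-X[1],X[0]])
g=e+X*.0075+Y*.005;print('elbow grasp',g);plan(*g,.112,-115.5)
E
```

```text
tee lower end centre [ 0.60923747 -0.34960482  0.0185    ] expected [ 0.56723028 -0.3086646   0.0185    ]
elbow right end [ 0.63227913 -0.22484086  0.0185    ] expected A [ 0.64226637 -0.22440337  0.0185    ] B [ 0.59687983 -0.23570951  0.0185    ]
elbow grasp [ 0.61228409 -0.21592195]
t 12.43 pos [0.61   0.2543 0.12  ] q [ 0.4   0.5  -0.08  0.99 -0.    2.05] w 0.0554
shift [-1.17, 0.11, 0.02] turns [[0.0, -0.0, 1.227], [0.0, 0.0, -0.773]]
```

arm_command --pt "-0.12 0.011 0 0 0 -0.08" --pt "-0.26 0.024 0 0 0 -0.18" --pt "-0.4 0.037 0 0 0 -0.28" --pt "-0.54 0.05 0 0 0 -0.38" --pt "-0.68 0.063 0 0 0 -0.48" --grip 1

```text
time: 13.05
position: [0.6108, -0.0207, 0.1192]
tcp_rot: [0.0, 0.435, 0.9, 0.0]
wrist_force: [0.2, 0.3, 0.3]
width: 0.0853
gripper_force: 0.0
```

```bash
python3 - <<'E'
from h import *
from plant import env
plan(.6123,-.216,.105,-115.5)
c=env.capture("scene");cv2.imwrite("pics/e1.png",cv2.resize(c["frame"][215:315,150:280,::-1],None,fx=6,fy=6,interpolation=cv2.INTER_CUBIC))
E
```

```text
t 13.05 pos [ 0.6108 -0.0207  0.1192] q [-0.03  0.42 -0.22  0.94  0.    0.87] w 0.0853
shift [-0.385, -0.3, 0.035] turns [[0.001, -0.0, 1.71], [0.0, 0.0, -0.29]]
```

View pics/e1.png

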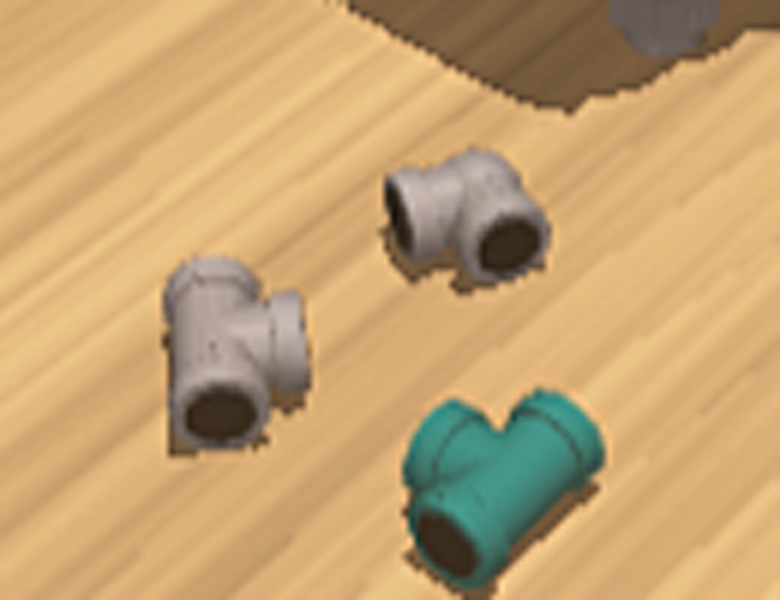

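Elbow bores are at (511,246) and (400,208) in this crop, and the tee's near bore is at (220,413).

```bash
python3 - <<'E'
from h import *
s=np.load('scene.npz')
f=lambda u,v:ray(150+(u+.5)/6-.5,215+(v+.5)/6-.5,.0185,s['K'],s['E'])
A,B,T=f(511,246),f(400,208),f(220,413)
print('A',A,'B',B,'teeend',T)
# corner from A and B: right angle, both 33 mm
m=(A+B)/2;d=B-A;L=np.linalg.norm(d[:2]);print('AB',L,'(47)','x dir',np.degrees(np.arctan2(d[1],d[0])))
E
```

```text
A [ 0.64177518 -0.22212624  0.0185    ] B [ 0.59286632 -0.23159975  0.0185    ] teeend [ 0.6149003  -0.35272571  0.0185    ]
AB 0.04981791645269521 (47) x dir -169.0377193978994
```

arm_command --pt "-0.12 -0.09 0.01 0 0 -0.09" --pt "-0.24 -0.187 0.025 0 0 -0.17" --pt "-0.35 -0.27 0.035 0 0 -0.25" --pt "-0.382 -0.298 0.035 0 0 -0.257" --pt "-0.382 -0.298 0.035 0 0 -0.257"

```text
time: 13.72
position: [0.6111, -0.2134, 0.1048]
tcp_rot: [0.0, 0.25, 0.968, 0.0]
wrist_force: [0.3, 0.7, -0.2]
width: 0.0854
gripper_force: 0.0
```

arm_command --pt "0 0 0 0 0 0"

```text
time: 13.85
position: [0.6113, -0.2112, 0.1049]
tcp_rot: [-0.0, 0.248, 0.969, 0.0]
wrist_force: [-1.1, 0.9, 0.1]
width: 0.0855
gripper_force: 0.0
```

```bash
python3 -c "
from h import *
plan(.613,-.2145,.027,-118.5)"
```

```text
t 13.85 pos [ 0.6113 -0.2112  0.1049] q [-0.33  0.49 -0.14  0.94  0.    0.17] w 0.0855
shift [-0.008, -0.005, 0.195] turns [[-0.0, -0.001, 1.997], [0.0, -0.0, -0.003]]
```

arm_command --pt "-0.008 -0.005 0.06 0 0 0" --pt "-0.008 -0.005 0.12 0 0 0" --pt "-0.008 -0.005 0.17 0 0 0" --pt "-0.008 -0.005 0.193 0 0 0" --pt "-0.008 -0.005 0.193 0 0 0"

```text
time: 14.48
position: [0.6128, -0.2148, 0.0273]
tcp_rot: [-0.001, 0.248, 0.969, 0.0]
wrist_force: [1.0, 0.1, 0.7]
width: 0.0853
gripper_force: 0.0
```

arm_command --pt "0 0 0 0 0 0" --pt "0 0 0 0 0 0" --pt "0 0 0 0 0 0" --pt "0 0 0 0 0 0" --pt "0 0 0 0 0 0" --grip -1

```text
time: 15.1
position: [0.6137, -0.2165, 0.029]
tcp_rot: [0.001, 0.249, 0.969, -0.0]
wrist_force: [-1.4, 0.1, 5.4]
width: 0.049
gripper_force: 61.2
```

arm_command --pt "0 0 -0.06 0 0 0" --pt "0 0 -0.14 0 0 0" --pt "0 0 -0.21 0 0 0" --pt "0 0 -0.21 0 0 0"

```text
time: 15.6
position: [0.6148, -0.2169, 0.1143]
tcp_rot: [0.003, 0.249, 0.969, -0.0]
wrist_force: [-0.0, -0.8, -2.5]
width: 0.0487
gripper_force: 62.6
```

```bash
python3 - <<'E'
from h import *
from plant import env
plan(.594,.082,.112,-95)
c=env.capture("scene");cv2.imwrite("pics/e2.png",cv2.resize(c["frame"][160:290,170:300,::-1],None,fx=4,fy=4,interpolation=cv2.INTER_CUBIC))
E
```

```text
t 15.6 pos [ 0.6148 -0.2169  0.1143] q [-0.34  0.49 -0.12  0.96  0.    0.16] w 0.0487
shift [0.406, 0.63, 0.004] turns [[0.005, 0.0, 1.736], [-0.0, 0.003, -0.264]]
```

View pics/e2.png

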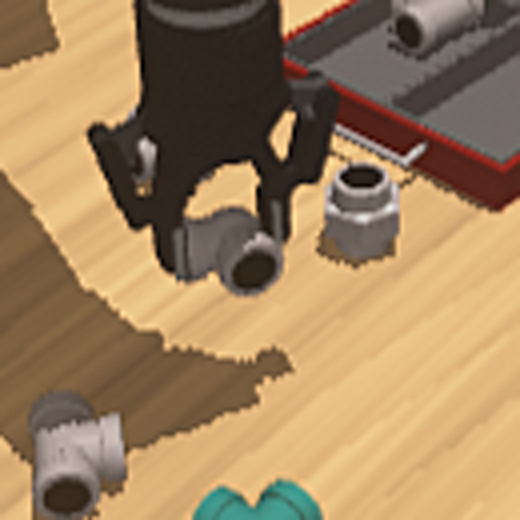

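The elbow is held level at about (235,250). Moving it over its bin, passing about 35 mm above the union.

arm_command --pt "0.06 0.095 -0.01 0 0 -0.05" --pt "0.14 0.217 -0.01 0 0 -0.1" --pt "0.22 0.34 -0.01 0 0 -0.15" --pt "0.3 0.465 -0.005 0 0 -0.2" --pt "0.37 0.574 0 0 0 -0.264"

```text
time: 16.27
position: [0.5922, 0.0583, 0.1097]
tcp_rot: [-0.001, 0.042, 0.999, -0.0]
wrist_force: [0.5, -0.3, -1.8]
width: 0.0489
gripper_force: 62.6
```

```bash
python3 - <<'E'
from h import *
plan(.594,.082,.112,-95)
E
```

```text
t 16.27 pos [0.5922 0.0583 0.1097] q [ 0.1   0.4  -0.27  0.91  0.    0.18] w 0.0489
shift [0.001, 0.059, -0.006] turns [[0.002, -0.0, -1.998], [-0.0, -0.002, 0.002]]
```

arm_command --pt "0 0.04 0 0 0 0" --pt "0 0.059 0 0 0 0" --pt "0 0.059 0 0 0 0"

```text
time: 16.65
position: [0.5958, 0.0792, 0.111]
tcp_rot: [-0.0, 0.044, 0.999, -0.0]
wrist_force: [-1.1, 0.2, -2.2]
width: 0.0491
gripper_force: 62.7
```

```bash
python3 - <<'E'
from h import *
plan(.594,.082,.0365,-95)
E
```

```text
t 16.65 pos [0.5958 0.0792 0.111 ] q [ 0.13  0.41 -0.25  0.91 -0.    0.22] w 0.0491
shift [0.005, 0.007, 0.186] turns [[-0.001, 0.001, 1.999], [-0.0, -0.0, -0.001]]
```

arm_command --pt "0.005 0.005 0.06 0 0 0" --pt "0.005 0.005 0.12 0 0 0" --pt "0.005 0.005 0.17 0 0 0" --pt "0.005 0.005 0.187 0 0 0" --pt "0.005 0.005 0.187 0 0 0"

```text
time: 17.27
position: [0.5941, 0.0811, 0.0367]
tcp_rot: [-0.0, 0.045, 0.999, -0.0]
wrist_force: [-0.3, -0.3, -1.3]
width: 0.0486
gripper_force: 62.8
```

arm_command --pt "0 0 0 0 0 0" --pt "0 0 0 0 0 0" --pt "0 0 0 0 0 0" --grip 0.45

```text
time: 17.65
position: [0.5946, 0.0822, 0.0374]
tcp_rot: [0.001, 0.044, 0.999, 0.0]
wrist_force: [0.3, -0.4, -0.0]
width: 0.0618
gripper_force: 0.0
```

arm_command --pt "0 0 -0.05 0 0 0" --pt "0 0 -0.13 0 0 0" --pt "0 0 -0.2 0 0 0"

```text
time: 18.02
position: [0.5942, 0.0822, 0.118]
tcp_rot: [0.0, 0.044, 0.999, 0.0]
wrist_force: [-0.2, -0.2, 0.1]
width: 0.062
gripper_force: 0.0
```

```bash
python3 - <<'E'
from h import *
# tee: run ends (z=mid): top view & scene agree on the upper end
r=c1(548,241,.0185)-c1(477,322,.0185); a=np.degrees(np.arctan2(r[1],r[0]));print('run',a,'branch line',a+90)
b=np.radians(a+90);t=np.array([.591,-.331]);g=t+.0085*np.array([np.cos(b),np.sin(b)]);print(g)
plan(*g,.112,a+90)
E
```

```text
run -42.63911015062938 branch line 47.36088984937062
[ 0.59675772 -0.3247471 ]
t 18.02 pos [0.5942 0.0822 0.118 ] q [ 0.14  0.4  -0.25  0.92 -0.    0.23] w 0.062
shift [-0.095, -1.013, 0.015] turns [[0.0, 0.0, 0.418], [-0.0, 0.0, -1.582]]
```

arm_command --pt "-0.012 -0.12 0 0 0 0.05" --pt "-0.025 -0.265 0 0 0 0.11" --pt "-0.039 -0.41 0 0 0 0.17" --pt "-0.052 -0.555 0 0 0 0.23" --pt "-0.066 -0.7 0 0 0 0.29" --grip 1

```text
time: 18.65
position: [0.5959, -0.2009, 0.1172]
tcp_rot: [0.0, 0.27, 0.963, 0.0]
wrist_force: [0.3, 0.2, -0.6]
width: 0.0855
gripper_force: 0.0
```

```bash
python3 - <<'E'
from h import *
plan(.5967,-.3247,.105,47.4)
E
```

```text
t 18.65 pos [ 0.5959 -0.2009  0.1172] q [-0.33  0.45 -0.17  0.95  0.    0.22] w 0.0855
shift [-0.162, -0.263, 0.031] turns [[0.0, 0.001, 0.126], [-0.001, 0.0, -1.874]]
```

arm_command --pt "-0.08 -0.13 0.015 0 0 0.06" --pt "-0.155 -0.25 0.031 0 0 0.12" --pt "-0.162 -0.263 0.031 0 0 0.126" --pt "-0.162 -0.263 0.031 0 0 0.126"

```text
time: 19.15
position: [0.5967, -0.3227, 0.1043]
tcp_rot: [-0.0, 0.362, 0.932, 0.0]
wrist_force: [-0.3, 0.7, 0.2]
width: 0.0856
gripper_force: 0.0
```

arm_command --pt "0 0 0 0 0 0"

```text
time: 19.27
position: [0.5971, -0.3212, 0.1046]
tcp_rot: [-0.0, 0.361, 0.932, 0.0]
wrist_force: [0.2, 0.2, 0.4]
width: 0.0853
gripper_force: 0.0
```

```bash
python3 - <<'E'
from h import *
plan(.5967,-.3247,.0275,47.4)
E
```

```text
t 19.27 pos [ 0.5971 -0.3212  0.1046] q [-0.49  0.54 -0.05  0.98  0.    0.25] w 0.0853
shift [-0.005, -0.007, 0.193] turns [[0.0, -0.0, 0.003], [0.0, 0.0, -1.997]]
```

arm_command --pt "-0.005 -0.006 0.06 0 0 0" --pt "-0.005 -0.006 0.12 0 0 0" --pt "-0.005 -0.006 0.17 0 0 0" --pt "-0.005 -0.006 0.192 0 0 0" --pt "-0.005 -0.006 0.192 0 0 0"

```text
time: 19.9
position: [0.5966, -0.3252, 0.0271]
tcp_rot: [-0.0, 0.362, 0.932, 0.0]
wrist_force: [-0.2, 0.1, -0.3]
width: 0.0855
gripper_force: 0.0
```

arm_command --pt "0 0 0 0 0 0" --pt "0 0 0 0 0 0" --pt "0 0 0 0 0 0" --pt "0 0 0 0 0 0" --pt "0 0 0 0 0 0" --grip -1

```text
time: 20.52
position: [0.5977, -0.3263, 0.0289]
tcp_rot: [0.001, 0.362, 0.932, -0.0]
wrist_force: [-0.8, 0.1, 6.0]
width: 0.0477
gripper_force: 61.7
```

arm_command --pt "0 0 -0.06 0 0 0" --pt "0 0 -0.14 0 0 0" --pt "0 0 -0.21 0 0 0" --pt "0 0 -0.21 0 0 0"

```text
time: 21.02
position: [0.5982, -0.3267, 0.1137]
tcp_rot: [0.002, 0.362, 0.932, -0.0]
wrist_force: [-0.7, -0.3, -2.5]
width: 0.0476
gripper_force: 62.7
```

```bash
python3 - <<'E'
from h import *
from plant import env
plan(.489,.086,.112,-95)
c=env.capture("scene");cv2.imwrite("pics/g2.png",cv2.resize(c["frame"][110:290,120:380,::-1],None,fx=3,fy=3,interpolation=cv2.INTER_CUBIC))
E
```

```text
t 21.02 pos [ 0.5982 -0.3267  0.1137] q [-0.5   0.54 -0.03  0.99 -0.    0.24] w 0.0476
shift [0.898, 0.577, 0.001] turns [[0.004, 0.0, 1.584], [-0.0, 0.003, -0.416]]
```

View pics/g2.png

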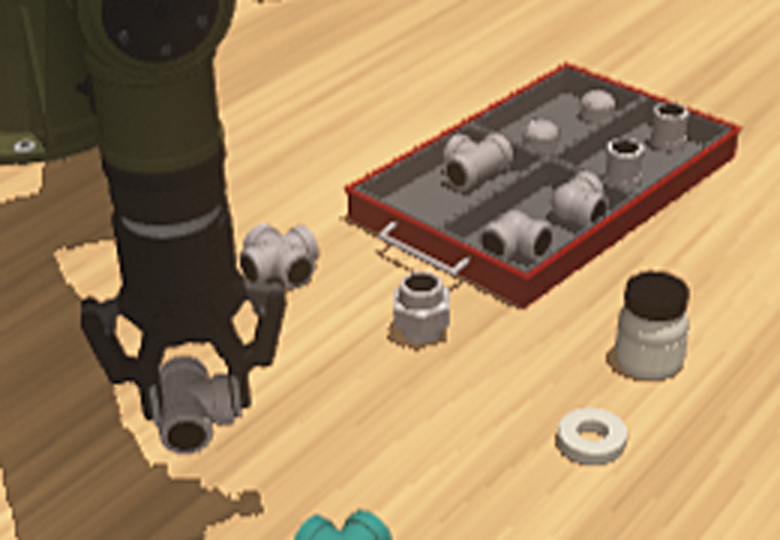

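The picture shows the elbow (517,237), coupling (625,160) and cap (543,135) in their bins. The tee is held level at (195,405).

arm_command --pt "0.1 0.064 -0.01 0 0 -0.04" --pt "0.22 0.141 -0.01 0 0 -0.1" --pt "0.34 0.218 -0.01 0 0 -0.16" --pt "0.46 0.295 -0.01 0 0 -0.22" --pt "0.58 0.373 -0.005 0 0 -0.27"

```text
time: 21.7
position: [0.5244, -0.0574, 0.1117]
tcp_rot: [-0.001, 0.157, 0.988, 0.0]
wrist_force: [1.5, 0.9, -1.9]
width: 0.0471
gripper_force: 62.7
```

```bash
python3 - <<'E'
from h import *
plan(.488,.087,.114,-95)
E
```

```text
t 21.7 pos [ 0.5244 -0.0574  0.1117] q [-0.11  0.28 -0.43  0.86  0.    0.21] w 0.0471
shift [0.198, 0.315, -0.005] turns [[-0.002, 0.0, 1.855], [-0.0, -0.002, -0.145]]
```

arm_command --pt "0.07 0.11 -0.005 0 0 -0.05" --pt "0.14 0.22 -0.005 0 0 -0.1" --pt "0.198 0.315 -0.005 0 0 -0.145" --pt "0.198 0.315 -0.005 0 0 -0.145" --pt "0.198 0.315 -0.005 0 0 -0.145"

```text
time: 22.32
position: [0.4895, 0.0849, 0.1144]
tcp_rot: [-0.001, 0.045, 0.999, -0.0]
wrist_force: [-0.6, -0.5, -2.6]
width: 0.0475
gripper_force: 62.8
```

arm_command --pt "0 0 0 0 0 0"

```text
time: 22.45
position: [0.4902, 0.0843, 0.1149]
tcp_rot: [-0.0, 0.045, 0.999, -0.0]
wrist_force: [-0.5, 0.2, -1.6]
width: 0.0475
gripper_force: 62.8
```

```bash
python3 - <<'E'
from h import *
plan(.488,.087,.0365,-95)
E
```

```text
t 22.45 pos [0.4902 0.0843 0.1149] q [ 0.17  0.23 -0.5   0.85 -0.    0.26] w 0.0475
shift [0.006, 0.006, 0.196] turns [[-0.001, 0.001, 1.998], [-0.0, -0.001, -0.002]]
```

arm_command --pt "0.005 0.005 0.06 0 0 0" --pt "0.005 0.005 0.12 0 0 0" --pt "0.005 0.005 0.17 0 0 0" --pt "0.005 0.005 0.196 0 0 0" --pt "0.005 0.005 0.196 0 0 0"

```text
time: 23.08
position: [0.4882, 0.0867, 0.0366]
tcp_rot: [-0.001, 0.045, 0.999, -0.0]
wrist_force: [0.0, -0.3, -2.0]
width: 0.0471
gripper_force: 62.8
```

arm_command --pt "0 0 0 0 0 0" --pt "0 0 0 0 0 0" --pt "0 0 0 0 0 0" --grip 0.45

```text
time: 23.45
position: [0.4893, 0.0876, 0.0379]
tcp_rot: [0.001, 0.045, 0.999, 0.0]
wrist_force: [-0.7, 0.4, 0.2]
width: 0.0617
gripper_force: 0.0
```

arm_command --pt "0 0 -0.05 0 0 0" --pt "0 0 -0.13 0 0 0" --pt "0 0 -0.25 0 0 0" --pt "0 0 -0.38 0 0 0" --pt "0 0 -0.38 0 0 0"

```text
time: 24.08
position: [0.4917, 0.0881, 0.1938]
tcp_rot: [0.004, 0.045, 0.999, 0.001]
wrist_force: [0.8, 0.2, -0.6]
width: 0.0616
gripper_force: 0.0
```

arm_command --pt "0 -0.14 0 0 0 0" --pt "0 -0.28 0 0 0 0" --pt "0 -0.42 0 0 0 0" --pt "0 -0.56 0 0 0 0" --pt "0 -0.56 0 0 0 0"

```text
time: 24.7
position: [0.4677, -0.1387, 0.1884]
tcp_rot: [-0.0, 0.048, 0.999, -0.0]
wrist_force: [0.0, 0.0, 0.0]
width: 0.0617
gripper_force: 0.0
```

```bash
python3 - <<'E'
from h import *
from plant import env
c=env.capture("top");cv2.imwrite("pics/fin.png",cv2.resize(c["frame"][110:270,80:340,::-1],None,fx=3,fy=3,interpolation=cv2.INTER_CUBIC))
E
```

```text
(no output)
```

View pics/fin.png

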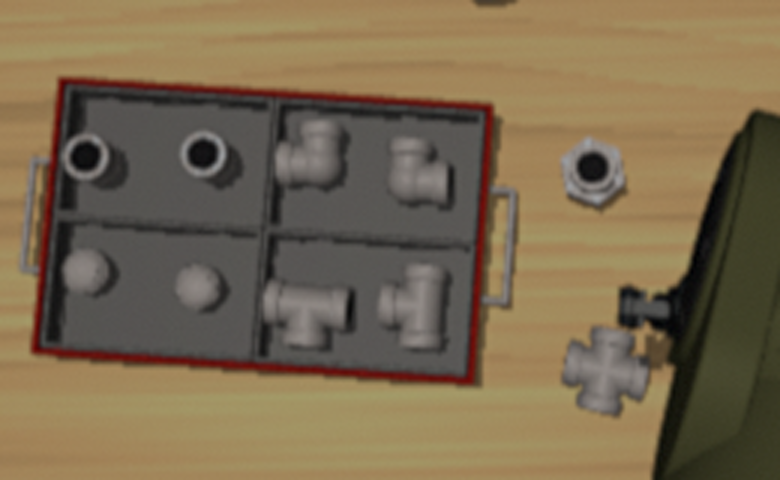

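All four fittings lie in their own bins: coupling (204,155), elbow (418,172), cap (200,288) and tee (415,305). The union (593,170) and cross (605,370) haven't moved, so I'm handing in.

```bash
python3 -c "
from plant import env
print(env.close_job())"
```

```text
the job is handed in; nothing more can be done
None
```

The tee, elbow, coupling and cap are each in the bin of their own kind, the cross and union were left where they lay, and the job is handed in at about 25 s; no verdict came back, but the last picture shows all four in place.

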